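# Slide a pattern plate home under the jig's spring clip

### The job

Load the aluminium pattern plate into the jig without lifting it: press the spring clip's long bar down with one fingertip so that its jaw rises, and while keeping it held down, push the plate by its turned-up back edge with the other fingertip, under the jaw and fully home against the stop. Only then let the bar up, so that the clip clamps the plate, and move clear. Leave everything else on the table where it is.

Things in the scene. Friction and masses are not known exactly. Their poses are not given: they have to be found in the camera images.
- jig: Pattern jig, fixed: plywood deck 200 x 140 mm, top 18 mm above the table. Origin on the table; deck spans x -110 to +90, y -70 to +70 mm. Its +x is the way the plate is pushed in. Two steel guide rails, 8 mm above the deck, run along x from -100 to +76 mm, inner faces at y -47.5 and +11.5, so the plate is guided on y = -18 mm. The spring clip is on the +y side.
- stop (a point): Middle of the near face of the steel stop bar across the far end of the track, at deck height: on the jig at x +75, y -18, z +18 mm. The bar is 10 mm thick, 71 mm wide, 14 mm tall. The plate is home when its front edge meets this face.
- clip (a joint): Steel spring clip, rocking about a rod along the jig's x at y +20 mm, 30 mm above the table. 0 rad: closed. Pushing its press bar down opens it, up to 0.32; the jaw clears the plate from about 0.14; 0.2 to 0.3 is comfortable. About 0.12 when clamping the plate. It springs shut when let go. The bar's middle needs about 3 N to start, 8 N fully down.
- clip_bar (a point): The clip's flat press bar: 100 mm along the jig's x, 22 mm wide, 4 mm thick. Point: centre of its top face, on the jig at x -55, y +48 mm; 44 mm above the table when closed, about 35 mm fully down (then tilted outward). Its near -y edge is 17 mm from the rod's axis. A fingertip may slide along it while pressing.
- clip_jaw (a point): The clip's jaw: steel foot 14 mm (x) by 16 mm (y), 17 mm tall, over the track, on an arm from the rod. Point: centre of its underside, on the jig at x +53, y -18 mm (near face at x +46), 19 mm above the table (1 mm over the deck) when closed. Closed, it blocks the plate.
- plate: Aluminium pattern plate, 90 mm (x) by 56 mm (y) by 5 mm, with a turned-up back edge; 0.1 to 0.25 kg. It starts loose on the deck between the rails, its front short of the jaw by 4 to 24 mm. Origin on its underside at the middle of its front edge; +x forward, along the jig's x. Fully home, the origin is at x +75 mm on the jig.
- plate_back (a point): Middle of the top of the back (-x) face of the plate's upright edge, 90 mm behind its front edge. The upright edge is 48 mm wide, 4 mm thick, its top 52 mm above the table. Bare deck lies behind it. It is 66 mm sideways from the bar's middle: with tips 50 to 85 mm apart (centres), one presses the bar while the other, at the same height, pushes here.
- spare_pattern: Bystander: spare flat aluminium pattern without a turned-up edge, 85 x 45 x 5 mm, lying left of the jig; origin under its centre
- awl: Bystander: awl with wooden handle, 150 mm long, lying right of the jig along the jig's x; origin under its middle
- weight: Bystander: dark steel pattern weight with a knob on top, 52 mm across, 46 mm tall, beyond the jig; origin under its centre
- block: Bystander: wooden sanding block, 50 x 50 x 40 mm, beyond the jig; origin under its centre
- tin: Bystander: small open steel tin, 54 mm across, 45 mm tall, beyond the jig; origin under its centre
- mallet: Bystander: hammer with wooden handle, 240 mm long, lying at the left of the table; origin under its middle
- rivet_tray: Bystander: grey divided tray, 140 x 100 x 40 mm, at the right of the table; origin under its centre
Not all that is in view belongs to the job. Of the things shaped like the plate, the aluminium one is meant.

How it is judged (in metres and radians):
On the way, in this order (a step that is already met when the one before it is completed fails the run):
1. a fingertip presses the clip's bar down and lifts the jaw while the plate is still short of it (value of joint clip above 0.13 rad and contact force between the fingers and clip above 0.5 N and x of plate in the frame of jig below 0.047 m), for 0.1 s.
2. the plate is pushed home against the stop while a fingertip still holds the bar down (value of joint clip above 0.13 rad and contact force between the fingers and clip above 0.5 N and y of plate in the frame of jig between -0.023 and -0.013 m and x of plate in the frame of jig above 0.072 m), for 0.1 s.
At the end, for the whole second after the job is handed in: The plate lies flat between the rails with its front edge within 3 mm of the stop, at rest, and the released clip's jaw bears on it with more than 1 N (clip joint 0.06 to 0.15 rad) (y of plate in the frame of jig between -0.023 and -0.013 m and x of plate in the frame of jig between 0.072 and 0.078 m and angle between the x axis of plate and the x axis of jig, either way round below 0.06 rad and angle between plate's own z axis and vertical below 0.05 rad and contact force between clip and plate above 1 N and value of joint clip between 0.06 and 0.15 rad and linear speed of plate below 0.01 m/s); the robot touches nothing.
It fails at once if the plate is lifted: its front edge comes more than 8 mm off the deck, or it tips more than 0.2 rad (height (world z) of plate above 0.026 m or angle between plate's own z axis and vertical above 0.2 rad).
It fails at once if a bystander is moved more than 15 mm (distance of any of spare_pattern, awl, weight, block, tin, mallet, rivet_tray from where it was at the start of the episode above 0.015 m).
It also fails if it takes over 45 s, if anything falls off the work surface, if the arm or the gripper's body presses on something with over 40 N, if the wrist force passes 120 N, or if a joint passes its speed limit or range.

### The arm

A 6-joint arm with a two-finger parallel gripper is mounted at the origin on the work surface. World frame = base frame: x ahead of the robot, y to its left, z up, the work surface at z = 0. Lengths are in mm, angles in rad, forces in N, time in s.
With the tool pointing down it reaches from about 350 to 775 mm from the base axis. Payload 7.3 kg.
Tool frame: the origin (TCP) lies midway between the tips of the shut fingers; the grasp point (between the pads) lies 19 mm behind it; z points along the fingers, y is the line along which they close (so a half turn about z gives the same grasp; the last joint's range is limited). The gripper opens to 92 mm and grips with 3 to 60 N. Pads are 19 mm wide; open, the fingers measure 130 mm over their backs; the gripper's body (75 mm by 190 mm) begins 47 mm behind the grasp point.
Start: joints at [1.063, 0.342, 1.524, -0, 1.275, -0.146], TCP at [185.816, 491.039, 206.741] pointing down, gripper open.
Joint ranges: [-2.53, 2.53], [-0.77, 2.02], [0.04, 2.7], [-1, 4.14], [0.28, 2.66], [-3.11, 3.11]. Speed limits (rad/s): [2.57, 2.57, 3.14, 3.14, 3.14, 3.14].

### API

Orientations are given as [roll, pitch, yaw] about the fixed x, y, z axes, in that order (R = Rz(yaw) Ry(pitch) Rx(roll)).
In Python, from plant import bot gives the robot as it stands.
- The arm moves only by the tool jog_arm, never from a script. Its arguments are lists of equal length, an entry for each row: "dp": the shift along the tool's x, y, z in m, a list of three; "twist": the turn about the tool's z in degrees. A call has 1 to 10 rows; each row shifts and turns the commanded pose from where the row before left it, along the tool's axes as they then stand; what a row does not reach is not made up. A row lasts 1/8 s, in which the tool goes at most 62.5 mm and 10.7 degrees, less where a joint would pass 70% of its speed; a pose out of reach is approached as far as the arm can. A call is refused whole if a number of a shift passes 0.0625 or a number of a turn 10.7, either way. A call with a gripper value outside its range is refused whole. "jaw" is the finger opening in m, from 0 to 0.0918, set as the call begins (left out, the last holds). The fingers move at their own pace and stop on an object; the grip force is fixed at half the most. Time passes only in rows, so rows that do not move let the fingers close. It gives the time, the measured TCP pose, the force, the opening and the grip force at its end, in the units of the state.
- bot.get_obs(): the state, without advancing time (a new reading comes with each control period).
- bot.capture(name): name is "side" or "top" or "wrist"; returns the picture (384x512x3 uint8, blue, green, red); there is no depth.
- bot.camera_params(name): a dict with "fx", "fy", "cx", "cy" (pixels), "R" (3x3) and "t" (3): a world point X has camera coordinates R X + t. Camera axes: x right, y down, z forward; pixel columns grow to the right and rows downward; lengths in mm; the calibration is good to about 2 mm. The wrist camera is an equidistant fisheye: a pixel r from the principal point sees the ray r / f radians off the axis. A picture is of the moment at which its call begins: read the wrist's pose just before it. camera_params takes no time and is no camera call; for the wrist camera it gives the pose at the moment of the call.
- bot.close_job(): hands the job in; it is judged then, once.
Trained networks look in the newest picture that a camera, given by its name, has taken for a name from the list of things; names that differ only in an ending like _2 or _b are one class to them, and where a whole thing is asked for, a point or a joint stands for the part that bears it (a point fixed in the world has none). Each returns a list of dicts, best first, with "confidence" (0 to 1); they miss things now and then, are a little off and sometimes report something else, mostly with a low value. They report only what shows in the picture. A call takes as long as a camera call. They do not tell look-alikes from the thing itself.
- bot.find_in(camera, label): "bbox" ([centre column, centre row, width, height] in pixels, round what is visible of it).
- bot.masks_of(camera, label): "pixels" (384x512 bool, what is visible of it) and "bbox" ([centre column, centre row, width, height] in pixels, round what is visible of it).
The state is a dict: "time": time; "joint_positions": joint angles; "dq": joint speeds; "tau": joint torques, N m; "tool_pos": TCP position; "tcp_rot": TCP orientation; "contact_force": force on the tool from outside, world axes, zero at the start; "moment": the same for the moment, N m; "grip_width": finger opening in mm; "finger_force": force on a finger pad.
Only numpy, scipy, OpenCV 4.12 (cv2) and the standard library are available. Lean on these libraries where they do the work, as an engineer would, in place of code of your own. Each camera call takes 0.05 s, during which the arm holds its last target. There are 200 camera calls.

## Working session

There is one attempt and no reset: what is moved stays moved. The work goes in short steps, Python scripts to look and compute and a tool call to move; the robot and the scene stay as the last step left them, time stands still between calls to the robot, and variables do not carry over. Pictures are saved under pics/ and viewed, at most 12 in all, crops included, and the job is handed in when it is done.

Besides the shell and the picture viewer there is one more tool, called after ">>>" by a JSON object that holds its "op" and its "data". jog_arm: Moves the arm, as the interface text tells. Its arguments: {"type":"object","properties":{"dp":{"type":"array"},"twist":{"type":"array"},"jaw":{"type":"number"}},"required":["dp","twist"]}

```bash
mkdir -p pics && ls && python3 - <<'E'
from plant import bot
import cv2, numpy as np
o=bot.get_obs();print({k:np.round(v,3).tolist() for k,v in o.items()})
a=bot.capture("top");cv2.imwrite("pics/t0.png",a)
p=bot.camera_params("top");print(p)
for l in ["jig","plate","clip_bar","clip_jaw","stop","plate_back"]:
    print(l,[(np.round(d["bbox"],1).tolist(),round(d["confidence"],2)) for d in bot.find_in("top",l)][:3])
b=bot.capture("side");cv2.imwrite("pics/s0.png",b);print(bot.camera_params("side"))
E
```

```text
pics
{'time': 0.0, 'joint_positions': [1.063, 0.343, 1.525, 0.0, 1.275, -0.146], 'dq': [0.0, -0.001, 0.0, 0.0, -0.0, -0.001], 'tau': [0.001, -43.125, -24.421, 0.072, 0.056, -0.0], 'tool_pos': [185.591, 490.63, 206.048], 'tcp_rot': [-3.14, -0.0, 2.78], 'contact_force': [0.298, 0.191, 0.479], 'moment': [-0.01, -0.002, -0.049], 'finger_force': 0.0, 'grip_width': 91.615}
{'fx': 371.1923006944478, 'fy': 371.1923006944478, 'cx': 257.72230569546923, 'cy': 192.79093143758317, 'R': array([[-0.02771664, -0.99958319, -0.00807662],
       [-0.99624583,  0.02828519, -0.08181807],
       [ 0.08201241,  0.00577858, -0.99661456]]), 't': array([   8.73879411,  577.6492317 , 1245.57079459])}
jig [([243.6, 193.6, 23.6, 51.1], 0.58), ([249.9, 189.1, 54.5, 71.3], 0.56)]
plate [([275.8, 251.2, 27.5, 17.3], 0.91), ([207.3, 245.4, 21.6, 27.0], 0.76), ([321.4, 144.0, 25.3, 24.0], 0.71)]
clip_bar [([246.0, 194.2, 18.6, 51.3], 0.81)]
clip_jaw [([244.7, 193.1, 26.7, 49.1], 0.77)]
stop [([249.8, 187.7, 62.8, 64.7], 0.77)]
plate_back [([205.8, 243.6, 22.5, 23.3], 0.94), ([255.5, 184.8, 24.0, 26.5], 0.84), ([319.8, 143.1, 28.8, 31.4], 0.75)]
{'fx': 477.2597078858385, 'fy': 477.2597078858385, 'cx': 251.72495763692112, 'cy': 195.5501048804106, 'R': array([[ 0.88728204, -0.46086379, -0.01830708],
       [-0.36160698, -0.67045139, -0.64786984],
       [ 0.28630574,  0.58146323, -0.76153104]]), 't': array([-514.0170959 ,  256.17257871, 1269.21923602])}
```

View pics/t0.png

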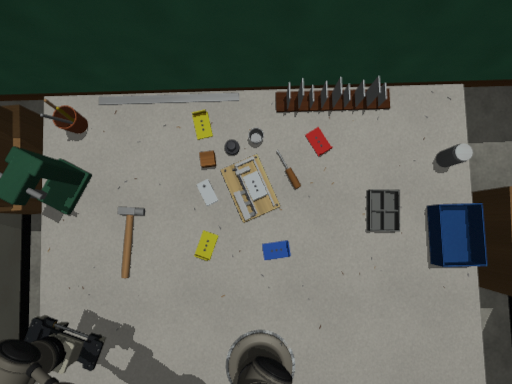

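View pics/s0.png

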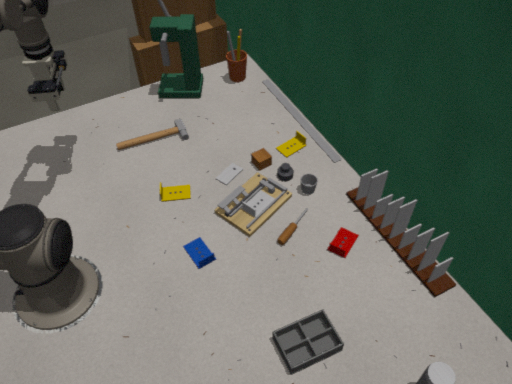

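The top view shows the jig at about (250,189), with the stop end up at (245,162) and the clip bar on its left at (243,205). The coloured angle pieces are look-alikes, and the aluminium plate is at (255,185). The side view agrees.

```bash
cat > h.py <<'E'
import numpy as np, cv2
def ray(p,px,fish=False):
    u=np.array([(px[0]-p["cx"])/p["fx"],(px[1]-p["cy"])/p["fy"]])
    if fish:
        r=np.hypot(*u); d=np.array([*(u/max(r,1e-9)*np.sin(r)),np.cos(r)])
    else: d=np.array([*u,1.])
    R=np.array(p["R"]);return -R.T@p["t"],R.T@d
def at_z(p,px,z,fish=False):
    c,d=ray(p,px,fish);return (c+d*(z-c[2])/d[2])
def proj(p,X,fish=False):
    q=np.array(p["R"])@X+p["t"]
    if not fish:return np.array([p["cx"]+p["fx"]*q[0]/q[2],p["cy"]+p["fy"]*q[1]/q[2]])
    s=np.hypot(q[0],q[1]);th=np.arctan2(s,q[2])
    return np.array([p["cx"]+p["fx"]*th*q[0]/s,p["cy"]+p["fy"]*th*q[1]/s])
def jig2w(pose,j):  # pose x,y,yaw
    c,s=np.cos(pose[2]),np.sin(pose[2]);return np.array([pose[0]+c*j[0]-s*j[1],pose[1]+s*j[0]+c*j[1],j[2]])
def totool(o,target,z):
    y=o["tcp_rot"][2];d=np.array([target[0],target[1],z])-o["tool_pos"]
    return np.array([d[0]*np.cos(y)+d[1]*np.sin(y),d[0]*np.sin(y)-d[1]*np.cos(y),-d[2]])
E
python3 - <<'E'
from plant import bot
from h import *
p=bot.camera_params("top")
a=cv2.imread("pics/t0.png")[140:240,200:300];cv2.imwrite("pics/t0c.png",cv2.resize(a,(600,600),interpolation=cv2.INTER_CUBIC))
for q in [(250,189),(221,174),(262,157),(280,207),(240,222)]: print(at_z(p,q,18).round(1))
E
```

```text
[592.   18.7  18. ]
[646.8 117.5  18. ]
[702.  -25.7  18. ]
[527.2 -82.3  18. ]
[479.8  55.8  18. ]
```

View pics/t0c.png

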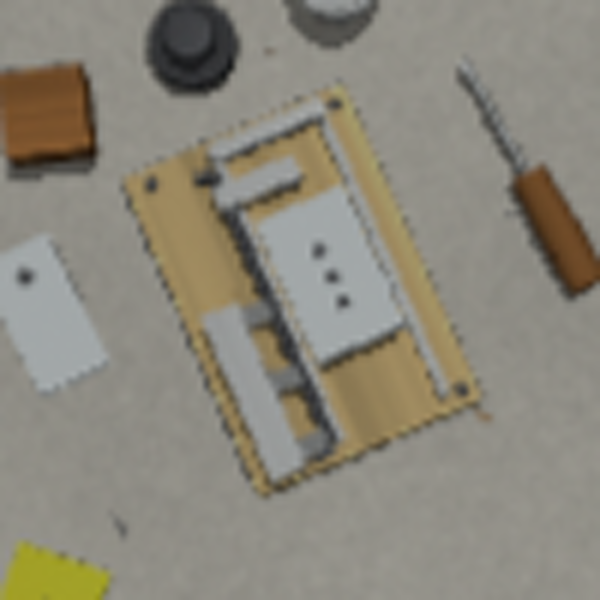

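Enlarged view: the deck corners are at crop (124,185), (342,85), (482,402) and (262,495). The plate lies just short of the jaw, and its back edge runs from about (322,365) to (405,322). Next I'll fit the jig pose and move above it.

```bash
python3 - <<'E'
from plant import bot
from h import *
from scipy.optimize import least_squares
p=bot.camera_params("top")
J=[(90,70,18),(90,-70,18),(-110,-70,18),(-110,70,18)]
P=[np.array(q)/6+[200-.4,140-.4] for q in [(124,185),(342,85),(482,402),(262,495)]]
f=lambda x:np.concatenate([proj(p,jig2w((x[0]*100,x[1]*100,x[2]),j))-q for j,q in zip(J,P)])
r=least_squares(f,[5.9,.2,.4]);x=r.x*[100,100,1];print(x,r.fun.round(2))
t=jig2w(x,(-70,15,0));o=bot.get_obs();print(t,totool(o,t,250),"yaw turn to jig+pi deg",np.degrees(x[2]+np.pi-o["tcp_rot"][2]))
E
```

```text
[6.04516375e+02 2.25543490e+01 3.89026280e-01] [-0.5  -0.55  0.22 -0.14  0.53 -0.22 -0.25  0.89]
[534.05754349   9.88339703   0.        ] [-496.01822607 -326.67484398  -43.37771856] yaw turn to jig+pi deg 43.01854367967132
```

>>> {"op": "jog_arm", "data": {"dp": [[-0.0496, -0.0327, -0.004], [-0.0496, -0.0327, -0.004], [-0.0496, -0.0327, -0.004], [-0.0496, -0.0327, -0.004], [-0.0496, -0.0327, -0.004], [-0.0496, -0.0327, -0.004], [-0.0496, -0.0327, -0.004], [-0.0496, -0.0327, -0.004], [-0.0496, -0.0327, -0.004], [-0.0496, -0.0327, -0.004]], "twist": [0, 0, 0, 0, 0, 0, 0, 0, 0, 0], "jaw": 0.047}}

```text
time: 1.65
tool_pos: [534.9, 7.9, 247.0]
tcp_rot: [3.141, 0.0, 2.78]
contact_force: [0.0, 0.8, 0.3]
grip_width: 46.6
finger_force: 0.0
```

>>> {"op": "jog_arm", "data": {"dp": [[0, 0, 0], [0, 0, 0], [0, 0, 0], [0, 0, 0], [0, 0, 0], [0, 0, 0], [0, 0, 0]], "twist": [-8.6, -8.6, -8.6, -8.6, -8.6, 0, 0]}}

```text
time: 2.52
tool_pos: [533.9, 9.7, 246.7]
tcp_rot: [3.142, 0.0, -2.756]
contact_force: [0.7, -0.4, -1.1]
grip_width: 46.9
finger_force: 0.0
```

```bash
python3 - <<'E'
from plant import bot
from h import *
o=bot.get_obs();print({k:np.round(v,3).tolist() for k,v in o.items()})
import pickle
p=bot.camera_params("wrist");a=bot.capture("wrist");cv2.imwrite("pics/w1.png",a);pickle.dump(p,open("w1.pkl","wb"))
print(p)
cv2.imwrite("pics/w1b.png",cv2.resize(a,(800,600),interpolation=cv2.INTER_CUBIC))
b=bot.capture("top");pt=bot.camera_params("top")
E
```

```text
{'time': 2.525, 'joint_positions': [-0.126, 0.331, 1.429, 0.0, 1.382, -2.082], 'dq': [0.001, -0.0, -0.001, 0.0, 0.001, -0.009], 'tau': [-0.004, -43.53, -25.458, -0.071, 0.053, -0.019], 'tool_pos': [533.934, 9.661, 246.704], 'tcp_rot': [3.142, 0.0, -2.756], 'contact_force': [0.713, -0.44, -1.099], 'moment': [0.055, 0.032, 0.018], 'finger_force': 0.0, 'grip_width': 46.888}
{'fx': 297.3186396354542, 'fy': 297.3186396354542, 'cx': 256.7063003553507, 'cy': 188.7023076219841, 'R': array([[-3.77895408e-01,  9.25848281e-01, -1.45090666e-04],
       [ 8.89310303e-01,  3.63025602e-01,  2.78099977e-01],
       [ 2.57531057e-01,  1.04963674e-01, -9.60552123e-01]]), 't': array([ 192.48416115, -523.05875423,  289.93753186])}
```

View pics/w1b.png

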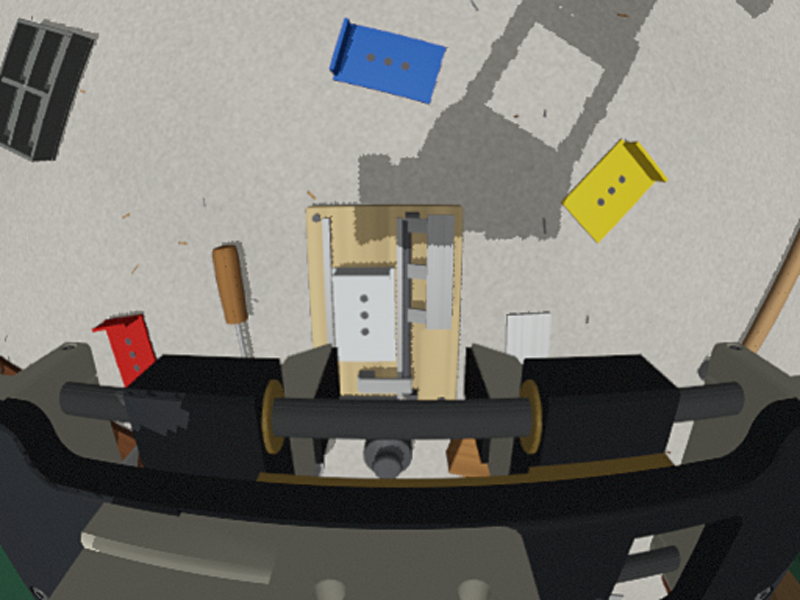

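The wrist view (800 px scale) shows the jig from behind. The deck's back corners are at (306,207) and (463,207), and the bar corners at (427,216), (453,216), (427,328) and (451,328). The plate's front is at row 360 and its back at about 268. Next is the pose fit.

```bash
python3 - <<'E'
from plant import bot
from h import *
import pickle
from scipy.optimize import least_squares
pt=bot.camera_params("top");w=pickle.load(open("w1.pkl","rb"))
J=[(90,70,18),(90,-70,18),(-110,-70,18),(-110,70,18)]
P=[np.array(q)/6+[200-.4,140-.4] for q in [(124,185),(342,85),(482,402),(262,495)]]
Jw=[(-110,-70,18),(-110,70,18),(-105,37,44),(-105,59,44),(-5,37,44),(-5,59,44)]
W=[np.array(q)/1.5625 for q in [(306,207),(463,207),(427,216),(453,216),(427,328),(451,328)]]
def f(x):
    x=(x[0]*100,x[1]*100,x[2])
    return np.concatenate([.7*(proj(pt,jig2w(x,j))-q) for j,q in zip(J,P)]+[proj(w,jig2w(x,j),True)-q for j,q in zip(Jw,W)])
r=least_squares(f,[6.04,.22,.39]);x=r.x*[100,100,1];print(x.round(3),r.fun.round(1).reshape(-1,2).tolist())
g=lambda x:f(x)[8:]
r2=least_squares(g,r.x);print("wrist only",(r2.x*[100,100,1]).round(3),g(r2.x).round(1).tolist())
np.save("jig.npy",x)
def toj(X): d=X[:2]-x[:2];c,s=np.cos(x[2]),np.sin(x[2]);return np.round([c*d[0]+s*d[1],-s*d[0]+c*d[1]],1)
for q,z in [((340,360),23),((396,360),23),((335,268),52),((395,268),52),((335,275),52)]: print(q,toj(at_z(w,np.array(q)/1.5625,z,True)))
o=bot.get_obs();R=[np.sin(o["tcp_rot"][2]),-np.cos(o["tcp_rot"][2]),0]
for s in(-1,1): print("tip px800",s,(proj(w,o["tool_pos"]+s*33*np.array(R),True)*1.5625).round())
a=cv2.imread("pics/w1.png")[110:310,150:350];cv2.imwrite("pics/w1c.png",cv2.resize(a,(600,600),interpolation=cv2.INTER_CUBIC))
E
```

```text
[6.04823e+02 2.26460e+01 3.90000e-01] [[-0.4, -0.4], [0.1, -0.2], [0.4, -0.2], [-0.2, 0.6], [-0.9, 0.2], [0.2, -0.5], [0.3, -0.8], [0.7, -0.7], [-0.5, 1.1], [0.1, 1.0]]
wrist only [6.0484e+02 2.2673e+01 3.9000e-01] [-0.9, 0.2, 0.2, -0.5, 0.3, -0.8, 0.7, -0.7, -0.5, 1.1, 0.2, 1.0]
(340, 360) [ 33.6 -43. ]
(396, 360) [33.4 10.2]
(335, 268) [-62.2 -39.3]
(395, 268) [-62.   10.3]
(335, 275) [-56.3 -39.6]
tip px800 -1 [321. 352.]
tip px800 1 [479. 352.]
```

View pics/w1c.png

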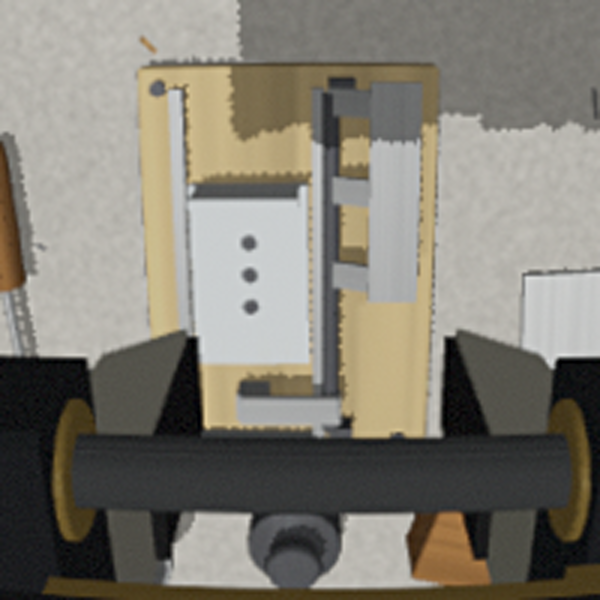

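The close-up confirms that the plate's front is near jig x +33.5 and its upright's back face near x −57. I'll place the tips at jig (−74, 16) with a 55 mm opening.

```bash
python3 - <<'E'
from plant import bot
from h import *
x=np.load("jig.npy");t=jig2w(x,(-74,16,0));o=bot.get_obs();print(t,totool(o,t,60),x[2]+np.pi*-1-o["tcp_rot"][2])
E
```

```text
[530.29838836   9.30223113   0.        ] [  3.53051903   1.07222734 186.72357153] 0.003240671321151023
```

>>> {"op": "jog_arm", "data": {"dp": [[0.0035, 0.001, 0.03], [0, 0, 0.04], [0, 0, 0.04], [0, 0, 0.04], [0, 0, 0.03], [0, 0, 0.007], [0, 0, 0], [0, 0, 0]], "twist": [-0.2, 0, 0, 0, 0, 0, 0, 0], "jaw": 0.055}}

```text
time: 3.62
tool_pos: [531.4, 9.2, 61.1]
tcp_rot: [-3.14, 0.002, -2.75]
contact_force: [-0.1, 0.5, 0.0]
grip_width: 55.1
finger_force: 0.0
```

```bash
python3 - <<'E'
from plant import bot
from h import *
x=np.load("jig.npy");t=jig2w(x,(-74,16,0));o=bot.get_obs();print(o["tool_pos"],o["tcp_rot"],o["contact_force"],totool(o,t,60))
a=bot.capture("side");cv2.imwrite("pics/s2.png",cv2.resize(a[150:250,200:330],(780,600),interpolation=cv2.INTER_CUBIC))
a=bot.capture("wrist");cv2.imwrite("pics/w2.png",cv2.resize(a,(800,600)))
E
```

```text
[531.37136532   9.15521317  61.10015277] [-3.14034201e+00  2.34338981e-03 -2.74963000e+00] [-0.13824063  0.47718741  0.00994446] [0.93544228 0.54574866 1.10015277]
```

View pics/s2.png

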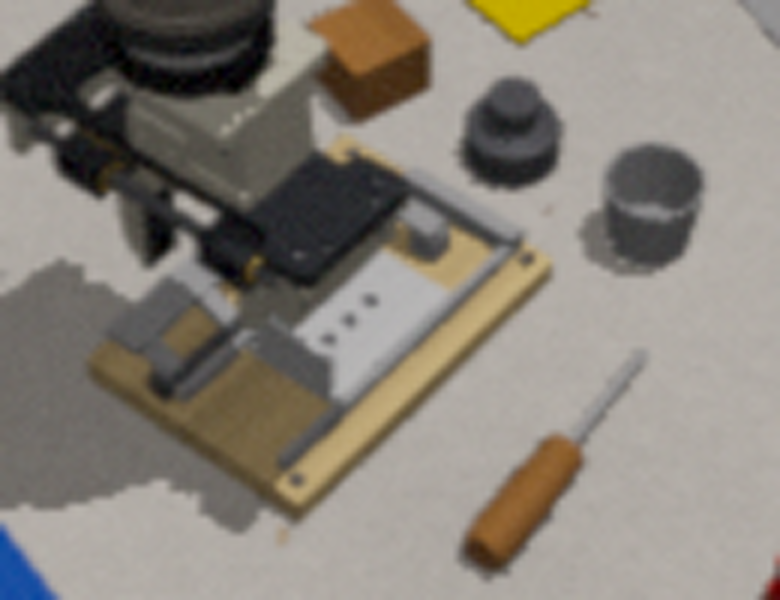

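View pics/w2.png

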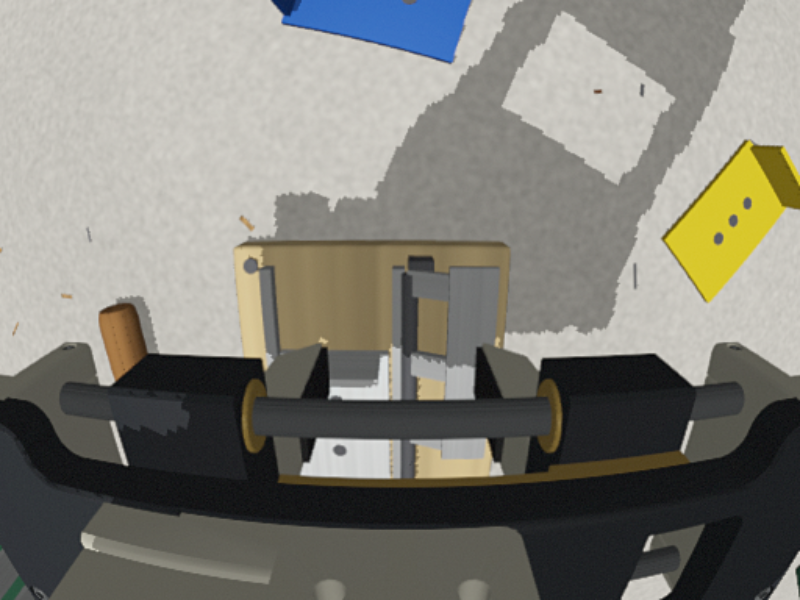

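```bash
python3 - <<'E'
from plant import bot
from h import *
x=np.load("jig.npy");w=bot.camera_params("wrist")
for j in [(-83.5,43.5,60),(-83.5,62.5,60),(-64.5,43.5,60),(-83.5,-11.5,60),(-83.5,-30.5,60),(-64.5,-11.5,60),(-57,6,52),(-57,-42,52),(-105,37,44),(-105,59,44),(-80,59,44),(-110,-70,18),(-110,70,18)]: print(j,(proj(w,jig2w(x,j),True)*1.5625).round())
E
```

```text
(-83.5, 43.5, 60) [468. 329.]
(-83.5, 62.5, 60) [513. 328.]
(-64.5, 43.5, 60) [466. 370.]
(-83.5, -11.5, 60) [334. 328.]
(-83.5, -30.5, 60) [290. 328.]
(-64.5, -11.5, 60) [337. 370.]
(-57, 6, 52) [379. 378.]
(-57, -42, 52) [274. 375.]
(-105, 37, 44) [450. 269.]
(-105, 59, 44) [500. 269.]
(-80, 59, 44) [497. 323.]
(-110, -70, 18) [231. 248.]
(-110, 70, 18) [512. 247.]
```

>>> {"op": "jog_arm", "data": {"dp": [[0.002, 0, 0.006], [0, 0, 0.006], [0, 0, 0.003], [0, 0, 0], [0, 0, 0]], "twist": [0, 0, 0, 0, 0], "jaw": 0.05}}

```text
time: 4.35
tool_pos: [528.6, 8.5, 44.8]
tcp_rot: [-3.142, 0.0, -2.749]
contact_force: [-0.4, -0.9, -0.2]
grip_width: 50.2
finger_force: 0.0
```

>>> {"op": "jog_arm", "data": {"dp": [[0, 0, 0.002], [0, 0, 0.002], [0, 0, 0.001], [0, 0, 0], [0, 0, 0]], "twist": [0, 0, 0, 0, 0]}}

```text
time: 4.97
tool_pos: [528.6, 8.5, 39.8]
tcp_rot: [3.142, 0.0, -2.749]
contact_force: [0.2, 0.2, 0.1]
grip_width: 50.0
finger_force: 0.0
```

```bash
python3 - <<'E'
from plant import bot
from h import *
x=np.load("jig.npy");w=bot.camera_params("wrist");o=bot.get_obs();print(o["tool_pos"],o["contact_force"],bot.get_obs()["contact_force"])
t=jig2w(x,(-74,16,0));print(totool(o,t,40))
a=bot.capture("side");a=cv2.resize(a[165:235,205:265],(400,467),interpolation=cv2.INTER_CUBIC)
b=bot.capture("wrist");
print(np.array(w["fx"]))
for j in [(-105,37,44),(-105,59,44),(-80,37,44),(-80,59,44),(-110,70,18)]: print(j,((proj(w,jig2w(x,j),True)-[240,130])*4).round())
b=cv2.resize(b[130:280,240:340],(400,600),interpolation=cv2.INTER_CUBIC)
c=np.zeros((600,800,3),np.uint8);c[:467,:400]=a;c[:,400:]=b;cv2.imwrite("pics/c3.png",c)
E
```

```text
[528.57401199   8.48843496  39.76000858] [0.23814775 0.20538565 0.07422618] [0.23814775 0.20538565 0.07422618]
[-1.90449151  0.09300617 -0.23999142]
297.3186396354542
(-105, 37, 44) [204. 217.]
(-105, 59, 44) [345. 217.]
(-80, 37, 44) [198. 369.]
(-80, 59, 44) [334. 368.]
(-110, 70, 18) [375. 151.]
```

View pics/c3.png

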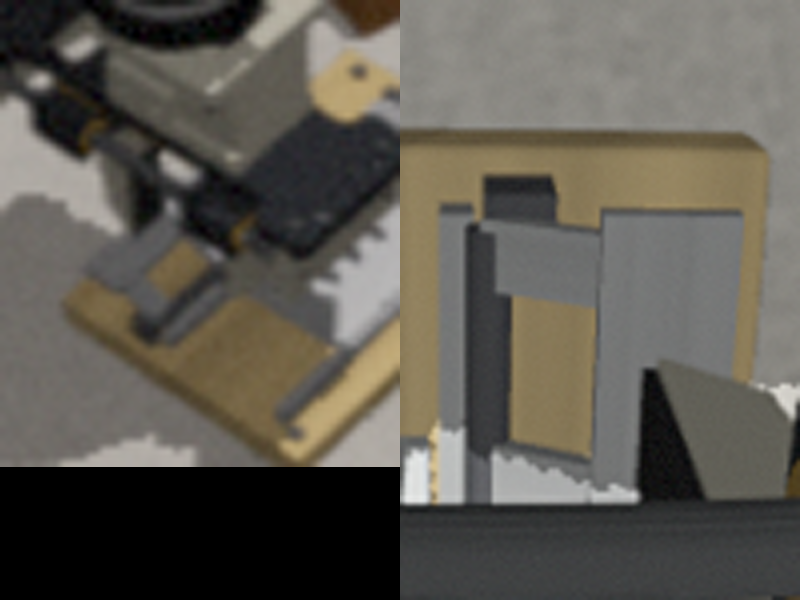

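The side crop shows the finger over the bar. The wrist crop shows the right fingertip's inner edge at (640,370), inside the bar (600–740), with no contact yet. I'll descend in small steps and watch the force.

>>> {"op": "jog_arm", "data": {"dp": [[0, 0, 0.001], [0, 0, 0.001], [0, 0, 0]], "twist": [0, 0, 0]}}

```text
time: 5.45
tool_pos: [528.4, 8.5, 37.6]
tcp_rot: [3.141, -0.0, -2.749]
contact_force: [0.0, 0.5, 0.3]
grip_width: 49.9
finger_force: 0.0
```

>>> {"op": "jog_arm", "data": {"dp": [[0, 0, 0.001], [0, 0, 0.001], [0, 0, 0]], "twist": [0, 0, 0]}}

```text
time: 5.82
tool_pos: [528.4, 8.5, 35.6]
tcp_rot: [3.141, -0.0, -2.749]
contact_force: [0.7, -0.4, 0.1]
grip_width: 50.1
finger_force: 0.0
```

>>> {"op": "jog_arm", "data": {"dp": [[0, 0, 0.001], [0, 0, 0.001], [0, 0, 0]], "twist": [0, 0, 0]}}

```text
time: 6.2
tool_pos: [528.4, 8.5, 33.6]
tcp_rot: [3.141, -0.0, -2.749]
contact_force: [-0.5, 0.6, 0.5]
grip_width: 50.1
finger_force: 0.0
```

>>> {"op": "jog_arm", "data": {"dp": [[0, 0, 0.001], [0, 0, 0.001], [0, 0, 0]], "twist": [0, 0, 0]}}

```text
time: 6.58
tool_pos: [528.4, 8.5, 31.6]
tcp_rot: [3.141, -0.0, -2.749]
contact_force: [0.1, 0.6, -0.3]
grip_width: 50.1
finger_force: 0.0
```

>>> {"op": "jog_arm", "data": {"dp": [[0, 0, 0.001], [0, 0, 0.001], [0, 0, 0]], "twist": [0, 0, 0]}}

```text
time: 6.95
tool_pos: [528.4, 8.5, 29.6]
tcp_rot: [3.141, -0.0, -2.749]
contact_force: [0.1, -0.4, 0.2]
grip_width: 50.0
finger_force: 0.0
```

```bash
python3 - <<'E'
from plant import bot
from h import *
x=np.load("jig.npy");w=bot.camera_params("wrist");o=bot.get_obs();print(o["tool_pos"],o["contact_force"],o["moment"],o["tau"])
a=bot.capture("side");a=cv2.resize(a[165:235,205:265],(400,467),interpolation=cv2.INTER_CUBIC)
b=bot.capture("wrist");
for j in [(-105,37,44),(-105,59,44),(-80,37,44),(-80,59,44),(-110,70,18)]: print(j,((proj(w,jig2w(x,j),True)-[200,130])*400/150).round())
b=cv2.resize(b[130:280,200:350],(400,400),interpolation=cv2.INTER_CUBIC)
c=np.zeros((600,800,3),np.uint8);c[:467,:400]=a;c[:400,400:]=b;cv2.imwrite("pics/c4.png",c)
E
```

```text
[528.44035147   8.49614182  29.61882462] [ 0.11686402 -0.42777675  0.23909213] [0.02891654 0.07819257 0.05477292] [-3.88158427e-03 -4.72247708e+01 -1.78144795e+01 -5.44613565e-02
  3.92310123e-02 -2.67099699e-05]
(-105, 37, 44) [248. 157.]
(-105, 59, 44) [347. 158.]
(-80, 37, 44) [243. 264.]
(-80, 59, 44) [338. 263.]
(-110, 70, 18) [366. 109.]
```

View pics/c4.png

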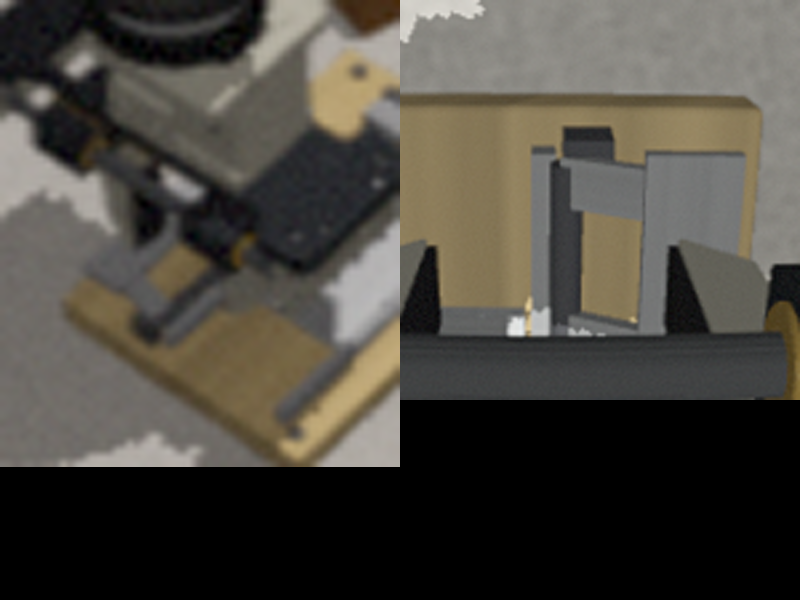

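The wrist crop shows the left pad's inner edge at crop x=38 and the right's at 267, row 247, with the finger over the bar and the bar still unmoved. I'll work out the tip height from the known opening.

```bash
python3 - <<'E'
from plant import bot
from h import *
from scipy.optimize import brentq
w=bot.camera_params("wrist");x=np.load("jig.npy");o=bot.get_obs()
L=(200+38*.375,130+247*.375);R=(200+267*.375,130+247*.375)
z=brentq(lambda z:np.linalg.norm(at_z(w,L,z,True)-at_z(w,R,z,True))-50.1,-50,90);print("z",z)
c,s=np.cos(x[2]),np.sin(x[2])
for q in (L,R):
  d=at_z(w,q,z,True)[:2]-x[:2];print(c*d[0]+s*d[1],-s*d[0]+c*d[1])
d=o["tool_pos"][:2]-x[:2];print("tcp",c*d[0]+s*d[1],-s*d[0]+c*d[1])
E
```

```text
z 47.765107785475585
-85.37410351139292 -8.470596727189744
-85.55967400321208 41.62905959491057
tcp -75.97343837633856 15.913786573636477
```

>>> {"op": "jog_arm", "data": {"dp": [[0, 0, 0.001], [0, 0, 0.001], [0, 0, 0]], "twist": [0, 0, 0]}}

```text
time: 7.42
tool_pos: [528.4, 8.5, 27.6]
tcp_rot: [3.141, -0.0, -2.749]
contact_force: [0.5, -0.5, 0.4]
grip_width: 49.8
finger_force: 0.0
```

>>> {"op": "jog_arm", "data": {"dp": [[0, 0, 0.001], [0, 0, 0.001], [0, 0, 0]], "twist": [0, 0, 0]}}

```text
time: 7.8
tool_pos: [528.4, 8.5, 25.6]
tcp_rot: [3.141, -0.0, -2.749]
contact_force: [-0.4, -0.1, 0.2]
grip_width: 49.9
finger_force: 0.0
```

>>> {"op": "jog_arm", "data": {"dp": [[0, 0, 0.001], [0, 0, 0.001], [0, 0, 0]], "twist": [0, 0, 0]}}

```text
time: 8.18
tool_pos: [528.5, 8.6, 24.0]
tcp_rot: [3.141, 0.0, -2.749]
contact_force: [-0.7, 0.8, 4.8]
grip_width: 50.0
finger_force: 2.1
```

Contact at TCP z of about 25.4. I'll press on to about 19.5, expecting about 8 N.

>>> {"op": "jog_arm", "data": {"dp": [[0, 0, 0.001], [0, 0, 0.001], [0, 0, 0.001], [0, 0, 0.001], [0, 0, 0], [0, 0, 0]], "twist": [0, 0, 0, 0, 0, 0]}}

```text
time: 8.93
tool_pos: [527.9, 10.0, 20.2]
tcp_rot: [3.139, -0.0, -2.75]
contact_force: [-2.9, 6.5, 9.2]
grip_width: 50.0
finger_force: 5.2
```

>>> {"op": "jog_arm", "data": {"dp": [[0, 0.002, 0], [0, 0, 0], [0, 0, 0]], "twist": [0, 0, 0]}}

```text
time: 9.3
tool_pos: [527.9, 10.4, 20.3]
tcp_rot: [-3.141, 0.001, -2.749]
contact_force: [-2.2, 0.2, 6.4]
grip_width: 50.1
finger_force: 3.4
```

```bash
python3 - <<'E'
from plant import bot
from h import *
x=np.load("jig.npy");o=bot.get_obs();print(o["tool_pos"],o["contact_force"],o["moment"])
s0=cv2.imread("pics/s0.png");p=bot.camera_params("side");a=bot.capture("side")
j=proj(p,jig2w(x,(53,-18,36)));j2=proj(p,jig2w(x,(53,-18,44)));print(j,j2)
u,v=np.round(j).astype(int);r=16
A=np.float32(cv2.cvtColor(s0,cv2.COLOR_BGR2GRAY)[v-r:v+r,u-r:u+r]);B=np.float32(cv2.cvtColor(a,cv2.COLOR_BGR2GRAY)[v-r:v+r,u-r:u+r])
c=np.hstack([cv2.resize(m,(390,390),interpolation=cv2.INTER_CUBIC) for m in (s0[v-r:v+r,u-r:u+r],a[v-r:v+r,u-r:u+r])]);cv2.imwrite("pics/c5.png",c)
cv2.imwrite("pics/s5.png",a)
E
```

```text
[527.8918249   10.37151734  20.25433212] [-2.16148991  0.16727212  6.41439678] [0.2621015  0.41840495 0.01331603]
[271.35619091 187.76356609] [271.39070329 186.01292795]
```

View pics/c5.png

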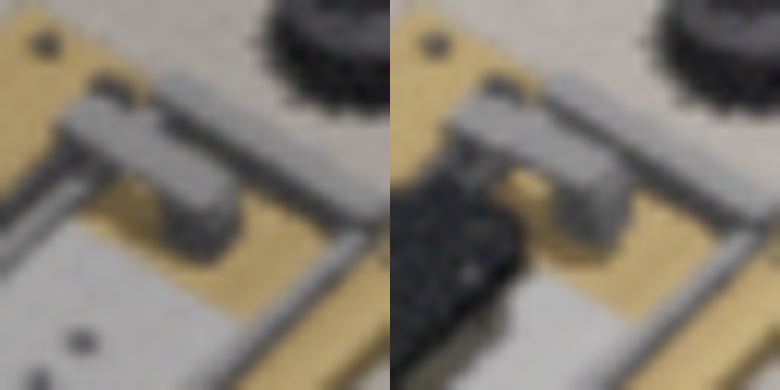

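Comparing the jaw before (left) and now (right), its lower corner rose from (205,262) to (600,247) and its top by about 20 px. That is roughly 8 mm, or about 0.2 rad. I'll press 1 mm more, then push.

>>> {"op": "jog_arm", "data": {"dp": [[0, 0, 0.001], [0, 0, 0], [-0.003, 0, 0], [-0.003, 0, 0], [-0.003, 0, 0], [-0.003, 0, 0], [-0.003, 0, 0], [0, 0, 0]], "twist": [0, 0, 0, 0, 0, 0, 0, 0]}}

```text
time: 10.35
tool_pos: [540.4, 16.1, 18.8]
tcp_rot: [3.141, -0.002, -2.749]
contact_force: [-5.5, 0.4, 7.5]
grip_width: 49.9
finger_force: 3.9
```

>>> {"op": "jog_arm", "data": {"dp": [[-0.003, 0, 0], [-0.003, 0, 0], [-0.003, 0, 0], [-0.003, 0, 0], [-0.003, 0, 0], [0, 0, 0]], "twist": [0, 0, 0, 0, 0, 0]}}

```text
time: 11.1
tool_pos: [554.3, 21.8, 18.9]
tcp_rot: [3.141, -0.002, -2.749]
contact_force: [-4.3, -0.4, 8.2]
grip_width: 50.3
finger_force: 3.9
```

```bash
python3 - <<'E'
from plant import bot
from h import *
x=np.load("jig.npy");o=bot.get_obs();c,s=np.cos(x[2]),np.sin(x[2])
d=o["tool_pos"][:2]-x[:2];print("tcp",c*d[0]+s*d[1],-s*d[0]+c*d[1])
E
```

```text
tcp -47.05926747410679 18.46249707960766
```

>>> {"op": "jog_arm", "data": {"dp": [[-0.003, 0, 0], [-0.003, 0, 0], [-0.003, 0, 0], [-0.003, 0, 0], [-0.003, 0, 0], [-0.003, 0, 0], [0, 0, 0]], "twist": [0, 0, 0, 0, 0, 0, 0]}}

```text
time: 11.98
tool_pos: [571.0, 28.7, 18.9]
tcp_rot: [3.141, -0.002, -2.749]
contact_force: [-4.6, -0.7, 6.7]
grip_width: 49.9
finger_force: 3.8
```

>>> {"op": "jog_arm", "data": {"dp": [[-0.0015, 0, 0], [-0.0015, 0, 0], [0, 0, 0]], "twist": [0, 0, 0]}}

```text
time: 12.35
tool_pos: [573.4, 29.7, 18.8]
tcp_rot: [3.141, -0.003, -2.749]
contact_force: [-5.1, -0.2, 7.8]
grip_width: 50.2
finger_force: 3.9
```

>>> {"op": "jog_arm", "data": {"dp": [[-0.001, 0, 0], [-0.001, 0, 0], [0, 0, 0]], "twist": [0, 0, 0]}}

```text
time: 12.72
tool_pos: [574.2, 30.1, 18.8]
tcp_rot: [3.14, -0.005, -2.749]
contact_force: [-9.9, -2.9, 10.6]
grip_width: 50.0
finger_force: 6.0
```

>>> {"op": "jog_arm", "data": {"dp": [[-0.001, 0, 0], [-0.001, 0, 0], [0, 0, 0]], "twist": [0, 0, 0]}}

```text
time: 13.1
tool_pos: [574.3, 30.1, 18.9]
tcp_rot: [3.14, -0.009, -2.75]
contact_force: [-14.9, -6.0, 15.2]
grip_width: 50.0
finger_force: 9.8
```

The plate is home: motion stalled and the push force rose. I'll back off with the bar still down, then raise slowly.

>>> {"op": "jog_arm", "data": {"dp": [[0.002, 0, 0], [0.002, 0, 0], [0.002, 0, 0], [0.002, 0, 0], [0, 0, 0], [0, 0, -0.002], [0, 0, -0.002], [0, 0, -0.002], [0, 0, -0.003], [0, 0, 0]], "twist": [0, 0, 0, 0, 0, 0, 0, 0, 0, 0]}}

```text
time: 14.35
tool_pos: [571.3, 28.3, 27.9]
tcp_rot: [-3.142, 0.0, -2.749]
contact_force: [0.1, 0.5, -0.4]
grip_width: 50.0
finger_force: 0.0
```

>>> {"op": "jog_arm", "data": {"dp": [[0, 0, -0.01], [0, 0, -0.02], [0, 0, -0.04], [0, 0, -0.05], [0, 0, -0.05], [0.03, 0, -0.05], [0.06, 0, 0], [0.06, 0, 0], [0, 0, 0], [0, 0, 0]], "twist": [0, 0, 0, 0, 0, 0, 0, 0, 0, 0]}}

```text
time: 15.6
tool_pos: [433.1, -29.2, 248.7]
tcp_rot: [-3.14, 0.002, -2.75]
contact_force: [-0.1, -0.6, -0.0]
grip_width: 50.0
finger_force: 0.0
```

```bash
python3 - <<'E'
from plant import bot
from h import *
x=np.load("jig.npy");o=bot.get_obs();print(o["time"],o["tool_pos"],o["contact_force"])
def crop(n):
    p=bot.camera_params(n);a=bot.capture(n);u,v=proj(p,jig2w(x,(0,0,20)),n=="wrist").round().astype(int);print(n,u,v)
    u=min(max(u,60),452);v=min(max(v,60),324)
    k=a[v-60:v+60,u-60:u+60];cv2.imwrite("pics/e_%s.png"%n,a);return cv2.resize(k,(400,400),interpolation=cv2.INTER_CUBIC)
cv2.imwrite("pics/c6.png",np.hstack([crop("wrist"),crop("side")]))
E
```

```text
15.6 [433.10275619 -29.20173497 248.67450681] [-0.14949104 -0.61866843 -0.02480932]
wrist 245 271
side 256 199
```

View pics/c6.png

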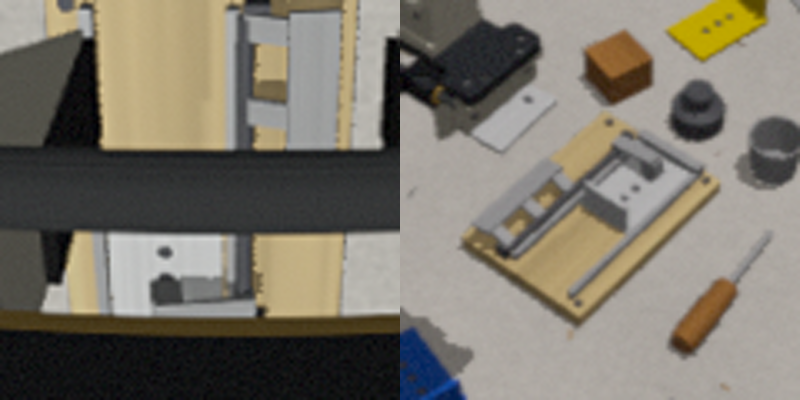

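The side view shows the plate up against the stop at (690,165) with the jaw resting on it at (638,155). The bystanders look undisturbed and the gripper is clear. I'll hand the job in.

```bash
python3 -c "
from plant import bot
print(bot.close_job())"
```

```text
the job is handed in; nothing more can be done
None
```

The plate was pushed home under the raised jaw until it stalled on the stop, the clip was let down to clamp it, the arm moved clear, and the job is handed in; no verdict came back, though the last camera view shows the plate at the stop under the jaw.

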